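# Dip the oil level of the laboratory air compressor

### The arm

A 6-joint arm with a two-finger parallel gripper is mounted at the origin on the work surface. World frame = base frame: x ahead of the robot, y to its left, z up, the work surface at z = 0. Lengths are in m, angles in rad, forces in N, time in s.
With the tool pointing down it reaches from about 0.35 to 0.975 m from the base axis. Payload 4.9 kg.
Tool frame: the origin (TCP) lies midway between the tips of the shut fingers; the grasp point (between the pads) lies 19 mm behind it; z points along the fingers, y is the direction in which the jaws open and shut (so a half turn about z gives the same grasp; the last joint's range is limited). The gripper opens to 85 mm and grips with 20 to 120 N. Pads are 22 mm wide; open, the fingers measure 114 mm over their backs; the gripper's body (76 mm by 85 mm) begins 54 mm behind the grasp point. The pads swing forward as they close: fully open they stand 13 mm farther back than shut.
Start: joints at [1.022, 0.053, 1.613, -0, 1.476, -0.119], TCP at [0.26, 0.568, 0.231] pointing down, gripper open.
Joint ranges: [-3.01, 3.01], [-1.01, 2.22], [0.06, 2.58], [-1.02, 4.17], [0.09, 2.62], [-3.14, 3.14]. Speed limits (rad/s): [2.57, 2.57, 3.14, 3.14, 3.14, 3.14].

### API

Orientations are given as a rotation vector (axis times angle).
In Python, from station import ctrl gives the robot as it stands.
- The arm moves only by the tool play_rows, never from a script. Its argument "motion" is a list that holds one entry, the list of rows, each a list of 7 numbers: the closure, from -1 (fully open) to 1 (shut), then the shift along the tool's x, y, z in cm, then the turn, a rotation vector about the tool's x, y, z in degrees. A call has 1 to 20 rows; each row is the pose to reach, as a shift and turn from the pose measured when the call began, along the tool's axes at that moment; what a row does not reach only later rows make up. A row lasts 1/8 s, in which the tool goes at most 62.5 mm and 10.7 degrees, less where a joint would pass 70% of its speed; a pose out of reach is approached as far as the arm can. A call with a gripper value outside its range is refused whole. The fingers move at their own pace and stop on an object; "newtons" is the grip in N (left out, the last holds). Time passes only in rows, so rows that repeat a pose let the fingers close. It gives the time, the measured TCP pose, the force and the opening at its end, in the units of the state.
- ctrl.get_obs(): the state, without advancing time (a new reading comes with each control period).
- ctrl.get_image(name): name is "side" or "top" or "wrist"; returns a dict with "color" (480x640x3 uint8, red, green, blue), "mtx" (3x3 intrinsics, pixels), "D" ([k1, k2, p1, p2, k3] as OpenCV has them; the pictures are not rectified), "T" (4x4, takes a point from camera to world coordinates). Camera axes: x right, y up, looking along -z (the intrinsics and any distortion apply to the point x, -y, -z); pixel columns grow to the right and rows downward; lengths in m; the calibration is good to about 2 mm. A picture is of the moment at which its call begins. There is no depth.
- ctrl.finish_job(): hands the job in, once; it reports no verdict.
The state is a dict: "t": time; "q": joint angles; "dq": joint speeds; "effort": joint torques, N m; "tool_pos": TCP position; "tool_rot": TCP orientation; "contact_force": force on the tool from outside, world axes, zero at the start; "wrist_torque": the same for the moment, N m; "opening": finger opening in m.
Only numpy, scipy, OpenCV 4.12 (cv2) and the standard library are available. Lean on these libraries where they do the work, as an engineer would, in place of code of your own. Each camera call takes 0.05 s, during which the arm holds its last target.

### The job

Check the oil in the small lab air compressor: pick the wiped dipstick off the blue rest, slide it down the sloping yellow dipstick tube without forcing it until its collar stops on the tube's mouth, then draw it all the way out again. Finish holding it, still and level, with its marked end over the grey drip tray and about a hand's breadth above it, ready to be read: do not put it down or let go, and leave the other things on the bench alone.

Things in the scene. Friction and masses are not known exactly. Their poses are not given: they have to be found in the camera images.
- dipstick: dipstick, 226 mm long, 90 g: round steel rod 8 mm thick, black collar disc (36 mm wide, 6 mm thick), yellow flat handle. Origin on the axis at the collar's seating face (tip side); x along the rod to the tip: rod x = 0 to 150 mm, collar -6 to 0, neck (16 mm wide) -16 to -6, handle -76 to -16. Starts lying level in the rest's middle notches, axis 50 mm above the bench, z up
- dip_grip (a point): middle of the dipstick's yellow handle, on its axis, 46 mm behind the collar's seating face. The handle is 60 mm long, 14 mm thick along the dipstick's y (grip this), 20 mm high along its z; on the rest it overhangs freely, so fingers fit on both sides
- dip_tip (a point): tip of the dipstick's rod, on its axis, 150 mm ahead of the collar's seating face
- dip_mark (a point): the upper of the dark rings marked round the rod, 45 mm back from the tip; rings and tip together are the marked end
- dip_tube: yellow steel dipstick tube fixed to the compressor, sloping 40 degrees below level. Origin: centre of its open mouth, 165 mm above the bench; x runs down into the tube along its axis, y is level. Bore 14 mm, flared over the last 14 mm to a rim 33 mm wide outside, about 26 inside; free for the whole rod. With the collar home the dipstick's origin and x axis match these; its roll does not matter
- compressor: small air compressor fixed to the bench, 360 mm long, 170 wide, 221 high: blue motor, aluminium crankcase, finned cylinder. Origin on the bench; x along the shaft from motor to crankcase, z up. Tube mouth at (35, -135, 165) mm. The crankcase (side face at y = -65 mm, top 140 mm high) and cylinder (from y = -12 mm, 221 mm high) stand beyond the mouth
- rest: blue pipette rest, fixed, 124 mm (x) by 96 mm (y) by 58 mm high: two notched end walls at x = -50 and 50 mm, notch floors 46 mm above the bench, notches 11 mm wide and 12 mm deep, open upward. Origin under its middle; the dipstick lies along its x axis, tip towards +x, collar's seating face at x = -65 mm
- drip_tray: grey shallow open tray, loose, 240 mm (x) by 160 mm (y) by 35 mm high, wall and floor 4 mm. Origin under its middle on the bench, z up
- beaker: glass beaker, 68 mm wide, 90 mm high, bystander. Origin under its middle
- oil_bottle: amber bottle with black cap, 56 mm wide, 140 mm high, bystander. Origin under its middle
- spray_bottle: white spray bottle with green collar and trigger, 62 by 90 mm, 191 mm high, bystander. Origin under its middle
- goggles: clear safety glasses with blue arms lying open, 145 mm wide (y), 160 mm deep (arms towards -x), 48 mm high, bystander. Origin under the lenses' middle

How it is judged:
On the way, in this order (a step that is already met when the one before it is completed fails the run):
1. the dipstick is in the tube with its collar stopped on the tube's mouth (x of dipstick in the frame of dip_tube above -0.003 m and distance between dipstick and dip_tube below 0.007 m and angle between the x axis of dipstick and the x axis of dip_tube, either way round below 0.12 rad and x of dip_tip in the frame of dip_tube above 0.14 m), for 0.2 s.
2. the dipstick is drawn all the way out of the tube (x of dip_tip in the frame of dip_tube below -0.01 m), for 0.1 s.
At the end, for the whole second after the job is handed in: the dipstick is held in the fingers, level within 8 degrees and still, tip and upper mark both above the drip tray's outline, tip 65 to 240 mm above the bench, touching neither tray, compressor nor rest; the tray stands flat (angle between dipstick's own x axis and vertical between 1.431 and 1.711 rad and x of dip_tip in the frame of drip_tray between -0.12 and 0.12 m and y of dip_tip in the frame of drip_tray between -0.08 and 0.08 m and x of dip_mark in the frame of drip_tray between -0.12 and 0.12 m and y of dip_mark in the frame of drip_tray between -0.08 and 0.08 m and height (world z) of dip_tip between 0.065 and 0.24 m and angle between drip_tray's own z axis and vertical below 0.1 rad and linear speed of dipstick below 0.02 m/s and angular speed of dipstick below 0.15 rad/s and contact force between dipstick and the fingers above 1 N and contact force between dipstick and drip_tray below 0.05 N and contact force between dipstick and compressor below 0.05 N and contact force between dipstick and rest below 0.05 N); the arm keeps its last pose, push and grip.
It fails at once if the dipstick is forced against the tube or compressor (over 50 N) (contact force between dipstick and compressor above 50 N).
It fails at once if the beaker is knocked (moved over 30 mm) (distance of beaker from where it was at the start of the episode above 0.03 m).
It fails at once if the oil bottle is knocked (moved over 30 mm) (distance of oil_bottle from where it was at the start of the episode above 0.03 m).
It fails at once if the spray bottle is knocked (moved over 30 mm) (distance of spray_bottle from where it was at the start of the episode above 0.03 m).
It fails at once if the safety glasses are knocked (moved over 30 mm) (distance of goggles from where it was at the start of the episode above 0.03 m).
It also fails if it takes over 51 s, if anything falls off the work surface, if the arm or the gripper's body presses on something with over 40 N, if the wrist force passes 120 N, or if a joint passes its speed limit or range.

## Working session

There is one attempt and no reset: what is moved stays moved. The work goes in short steps, Python scripts to look and compute and a tool call to move; the robot and the scene stay as the last step left them, time stands still between calls to the robot, and variables do not carry over. Pictures are saved under pics/ and viewed, and the job is handed in when it is done.

Besides the shell and the picture viewer there is one more tool, called as a command line: name --argument value ..., lists and objects as JSON in quotes. play_rows: Moves the arm, as the interface text tells. Its arguments: {"type":"object","properties":{"motion":{"type":"array"},"newtons":{"type":"number"}},"required":["motion"]}

```bash
ls; mkdir -p pics; python3 - <<'E'
from station import ctrl
import cv2,numpy as np
o=ctrl.get_obs(); print({k:np.round(v,3).tolist() for k,v in o.items()})
for n in ("side","top","wrist"):
    i=ctrl.get_image(n); cv2.imwrite(f"pics/{n}0.png",i["color"][:,:,::-1]); print(n,np.round(i["mtx"],1).tolist(),i["D"],np.round(i["T"],3).tolist())
    np.savez(f"pics/{n}0.npz",**i)
E
```

```text
pics
{'t': 0.0, 'q': [1.022, 0.053, 1.614, 0.0, 1.476, -0.119], 'dq': [-0.001, -0.0, -0.0, -0.002, -0.001, 0.001], 'effort': [-0.0, -39.368, -37.018, -0.0, 0.007, 0.0], 'tool_pos': [0.26, 0.568, 0.23], 'tool_rot': [-0.67, -3.069, 0.003], 'contact_force': [0.779, -0.037, 0.607], 'wrist_torque': [-0.014, 0.042, -0.004], 'opening': 0.085}
side [[584.4, 0.0, 318.2], [0.0, 584.4, 243.6], [0.0, 0.0, 1.0]] [-0.02258053  0.          0.          0.          0.        ] [[0.946, 0.182, -0.267, 0.316], [-0.323, 0.573, -0.753, -0.897], [0.016, 0.799, 0.601, 0.796], [0.0, 0.0, 0.0, 1.0]]
top [[443.9, 0.0, 316.8], [0.0, 443.9, 241.6], [0.0, 0.0, 1.0]] [0.0081683 0.        0.        0.        0.       ] [[0.011, 0.993, -0.117, 0.472], [-1.0, 0.013, 0.014, -0.051], [0.015, 0.116, 0.993, 1.031], [0.0, 0.0, 0.0, 1.0]]
wrist [[413.6, 0.0, 312.2], [0.0, 413.6, 242.0], [0.0, 0.0, 1.0]] [-0.09201618  0.          0.          0.          0.        ] [[0.416, -0.871, -0.263, 0.194], [0.909, 0.398, 0.122, 0.598], [-0.001, -0.29, 0.957, 0.373], [0.0, 0.0, 0.0, 1.0]]
```

View pics/side0.png

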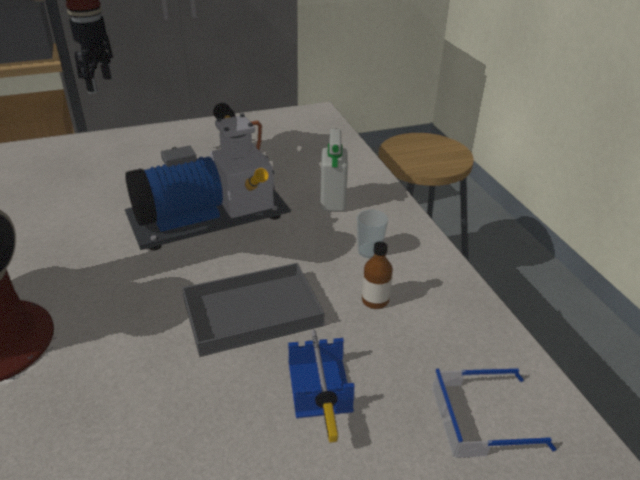

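View pics/top0.png

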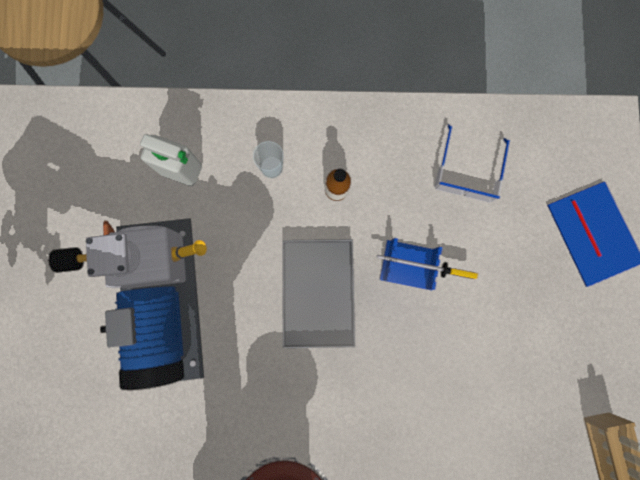

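View pics/wrist0.png

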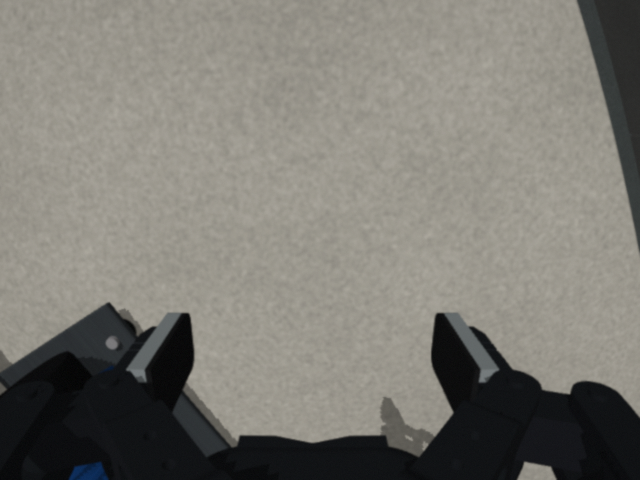

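```bash
cat > h.py <<'E'
import numpy as np, cv2
from scipy.spatial.transform import Rotation as R
def load(n): return dict(np.load(f"pics/{n}.npz"))
def shot(n,tag):
    from station import ctrl
    i=ctrl.get_image(n); cv2.imwrite(f"pics/{tag}.png",i["color"][:,:,::-1]); np.savez(f"pics/{tag}.npz",**i); return i
def ray(im,uv):
    p=cv2.undistortPoints(np.array(uv,float).reshape(-1,1,2),im["mtx"],im["D"]).reshape(-1,2)
    d=np.c_[p[:,0],-p[:,1],-np.ones(len(p))]@im["T"][:3,:3].T
    return im["T"][:3,3],d/np.linalg.norm(d,axis=1)[:,None]
def plane(im,uv,z):
    o,d=ray(im,uv); return o+d*((z-o[2])/d[:,2])[:,None]
def tri(obs):
    A=np.zeros((3,3));b=np.zeros(3);L=[]
    for im,uv in obs:
        o,d=ray(im,[uv]);P=np.eye(3)-np.outer(d[0],d[0]);A+=P;b+=P@o;L.append((o,P))
    x=np.linalg.solve(A,b); return x,[np.linalg.norm(P@(x-o)) for o,P in L]
def proj(im,X):
    X=np.atleast_2d(X);c=(X-im["T"][:3,3])@im["T"][:3,:3];c=c*[1,-1,-1]
    return cv2.projectPoints(c,np.zeros(3),np.zeros(3),im["mtx"],im["D"])[0].reshape(-1,2)
def yellow(im):
    h=cv2.cvtColor(im["color"],cv2.COLOR_RGB2HSV)
    return cv2.inRange(h,(15,120,80),(35,255,255))
def blobs(m,amin=30):
    n,l,s,c=cv2.connectedComponentsWithStats(m)
    out=[]
    for k in range(1,n):
        if s[k,4]>=amin:
            r=cv2.minAreaRect(np.argwhere(l==k)[:,::-1].astype(np.float32)); out.append((s[k,4],c[k].round(1),s[k,:4],r))
    return out
E
python3 - <<'E'
from h import *
for n in ("top0","side0"):
    im=load(n)
    for b in blobs(yellow(im)): print(n,b[0],b[1],b[2],np.round(cv2.boxPoints(b[3]),1).tolist())
    c=im["color"][:,:,::-1]
    rois={"top0":[(170,220,240,280),(360,230,500,300)],"side0":[(230,150,290,200),(280,320,360,445)]}[n]
    for k,(a,b,c2,d) in enumerate(rois): 
        z=cv2.resize(c[b:d,a:c2],None,fx=5,fy=5,interpolation=cv2.INTER_CUBIC); cv2.imwrite(f"pics/{n}_c{k}.png",z); print(z.shape)
E
```

```text
top0 40 [ 8.  50.3] [ 1 47 14  9] [[1.0, 48.0], [4.800000190734863, 42.900001525878906], [14.600000381469727, 50.20000076293945], [10.800000190734863, 55.29999923706055]]
top0 54 [65.  57.7] [57 52 19 11] [[54.599998474121094, 57.20000076293945], [72.19999694824219, 48.400001525878906], [75.5999984741211, 55.20000076293945], [58.0, 64.0]]
top0 98 [340.3 186.1] [330 177  20  16] [[327.8999938964844, 185.1999969482422], [347.5, 176.8000030517578], [352.1000061035156, 187.6999969482422], [332.6000061035156, 196.0]]
top0 323 [193. 249.] [178 240  29  17] [[177.1999969482422, 241.1999969482422], [205.5, 239.5], [206.5, 254.6999969482422], [178.1999969482422, 256.3999938964844]]
top0 68 [174.2 254.1] [171 247   9  14] [[169.10000610351562, 248.1999969482422], [175.5, 246.3000030517578], [179.39999389648438, 259.29998779296875], [173.0, 261.20001220703125]]
top0 57 [ 81.1 257.8] [ 77 255   9   7] [[77.0, 255.0], [85.0, 255.0], [85.0, 261.0], [77.0, 261.0]]
top0 164 [463.6 273.4] [450 269  28  10] [[449.70001220703125, 273.70001220703125], [450.79998779296875, 267.79998779296875], [477.3999938964844, 273.1000061035156], [476.20001220703125, 279.0]]
(300, 350, 3)
(350, 700, 3)
side0 1744 [429.8 157.1] [382 134  90  51] [[378.20001220703125, 177.6999969482422], [383.8999938964844, 129.1999969482422], [473.8999938964844, 139.6999969482422], [468.1000061035156, 188.3000030517578]]
side0 205 [259.5 175.9] [251 168  18  17] [[249.10000610351562, 181.3000030517578], [258.1000061035156, 165.5], [270.6000061035156, 172.60000610351562], [261.6000061035156, 188.5]]
side0 37 [248.9 185.4] [246 180  10   9] [[243.0, 184.5], [246.89999389648438, 179.89999389648438], [255.0, 187.0], [251.0, 191.5]]
side0 355 [330.1 421.8] [323 403  15  39] [[322.3999938964844, 403.29998779296875], [331.79998779296875, 401.70001220703125], [338.20001220703125, 440.5], [328.79998779296875, 442.0]]
(250, 300, 3)
(625, 400, 3)
```

```bash
python3 - <<'E'
import cv2,numpy as np
a=[cv2.imread(f"pics/{n}_c{k}.png") for n in("top0","side0") for k in(0,1)]
W=800;H=600
o=np.zeros((H,W,3),np.uint8)
def put(i,x,y,w,h):
    s=min(w/i.shape[1],h/i.shape[0]);j=cv2.resize(i,None,fx=s,fy=s);o[y:y+j.shape[0],x:x+j.shape[1]]=j
put(a[0],0,0,300,300);put(a[1],310,0,490,300);put(a[2],0,305,300,290);put(a[3],310,305,490,290)
cv2.imwrite("pics/m0.png",o)
E
```

```text
(no output)
```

View pics/m0.png

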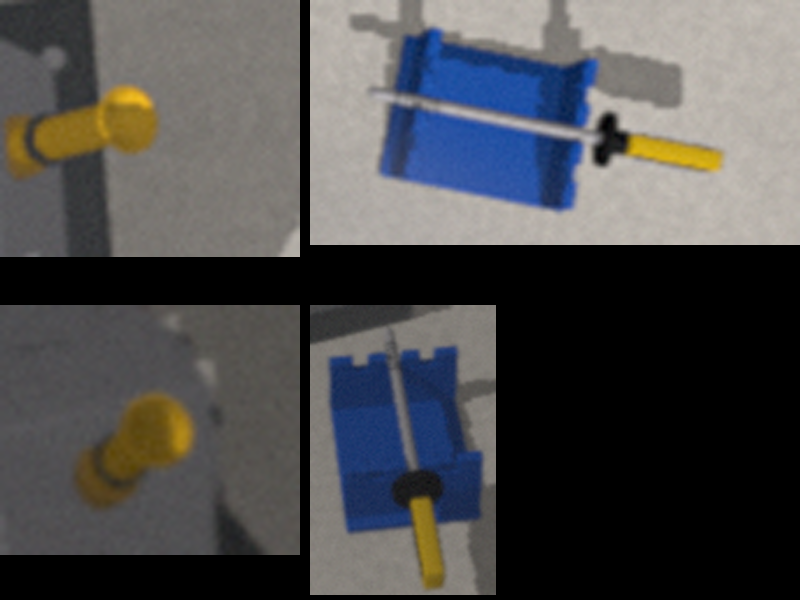

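```bash
python3 - <<'E'
from h import *
t,s=load("top0"),load("side0")
# top crop1: 490/700*5=3.5 ; side crop1: 290/625*5=2.32
T=lambda x,y:(360+(x-310)/3.5,230+y/3.5)
S=lambda x,y:(280+(x-310)/2.32,320+(y-305)/2.32)
print("mouth",tri([(t,(199.9,247.8)),(s,(261.6,175.2))]))
h=tri([(t,(463.6,273.4)),(s,(330.1,421.8))]);print("handle",h)
tip=tri([(t,T(371,91)),(s,S(390,331))]);print("tip",tip)
d=tip[0]-h[0];print(np.linalg.norm(d),d/np.linalg.norm(d))
# handle on planes
print(plane(t,[(463.6,273.4)],.055),plane(s,[(330.1,421.8)],.055))
g=[(285,236),(352,236),(353,346),(284,346)]
print("tray top",plane(t,[(284,240),(351,240),(353.5,345.5),(284,346)],.035))
print("comp base edge",plane(t,[(190,220),(202,378)],.01))
E
```

```text
mouth (array([0.56013972, 0.16639805, 0.15993114]), [np.float64(0.0016269356288443368), np.float64(0.0016269356288440614)])
handle (array([ 0.52038105, -0.39128421,  0.04788977]), [np.float64(0.00015842812669939266), np.float64(0.00015842812669928521)])
tip (array([ 0.55811471, -0.2004216 ,  0.04526941]), [np.float64(0.0013947230397423954), np.float64(0.0013947230397426376)])
0.1945744887339689 [ 0.1939291   0.98092311 -0.01346715]
[[ 0.51987459 -0.38878097  0.055     ]] [[ 0.51859886 -0.3961147   0.055     ]]
tray top [[ 0.59117173  0.00959442  0.035     ]
 [ 0.59319414 -0.14188602  0.035     ]
 [ 0.35934222 -0.1479502   0.035     ]
 [ 0.35677457  0.0048501   0.035     ]]
comp base edge [[0.63795443 0.22964489 0.01      ]
 [0.28256492 0.18701309 0.01      ]]
```

```bash
cat >> h.py <<'E'
def frame(xdir,lean=0,pitch=0):
    """tool rotation: tool x along heading(deg) xdir, fingers down; lean: fingers lean so body goes towards -x (deg); pitch: tip-down deg"""
    a=np.radians(xdir);x=np.array([np.cos(a),np.sin(a),0]);z=np.array([0,0,-1.]);y=np.cross(z,x)
    M=np.c_[x,y,z]
    # rotating about tool y: positive turns x->-z(=up)?  R_y(+) : z->x , x->-z(up)
    return R.from_matrix(M)*R.from_euler('y',lean-pitch,degrees=True)
def rel(pos,rot):
    from station import ctrl
    o=ctrl.get_obs();p=np.array(o["tool_pos"]);r=R.from_rotvec(o["tool_rot"])
    sh=r.inv().apply(np.array(pos)-p)*100; rv=(r.inv()*rot).as_rotvec(degrees=True)
    print("t",round(o["t"],2),"now",p.round(4),"rows->",sh.round(2).tolist(),rv.round(1).tolist()); return sh,rv
E
python3 - <<'E'
from h import *
print(frame(96.8).as_matrix().round(2), frame(96.8,20).as_matrix().round(2)[:,2])
rel([.26,.568,.34],frame(155.4)); rel([.56,.13,.34],frame(96.8)); rel([.56,.16,.32],frame(96.8))
E
```

```text
[[-0.12  0.99  0.  ]
 [ 0.99  0.12  0.  ]
 [ 0.    0.   -1.  ]] [-0.04  0.34 -0.94]
t 0.15 now [0.2602 0.5678 0.2303] rows-> [0.03, -0.0, -10.97] [-0.1, -0.0, -0.0]
t 0.15 now [0.2602 0.5678 0.2303] rows-> [-45.49, -27.32, -10.93] [-0.1, 0.0, 58.6]
t 0.15 now [0.2602 0.5678 0.2303] rows-> [-44.25, -24.59, -8.94] [-0.1, 0.0, 58.6]
```

play_rows --motion '[[[-1,0,0,-6,0,0,0],[-1,-2,-1,-11,0,0,5],[-1,-7,-4,-11,0,0,12],[-1,-12,-7,-11,0,0,19],[-1,-17,-10,-11,0,0,26],[-1,-22,-13,-11,0,0,33],[-1,-27,-16,-11,0,0,40],[-1,-32,-19,-11,0,0,47],[-1,-37,-22,-11,0,0,54],[-1,-42,-25,-11,0,0,58.6],[-1,-45.5,-27.3,-11,0,0,58.6],[-1,-45.5,-27.3,-11,0,0,58.6],[-1,-45.5,-27.3,-11,0,0,58.6]]]'

```text
t: 1.78
tool_pos: [0.5598, 0.1305, 0.3403]
tool_rot: [-2.086, -2.348, 0.003]
contact_force: [-0.2, 0.4, 0.2]
opening: 0.0855
```

```bash
python3 - <<'E'
from h import *
shot("wrist","w1")
from station import ctrl
o=ctrl.get_obs();print(o["t"],np.round(o["q"],3),np.round(o["tool_pos"],4),np.round(o["tool_rot"],3))
im=load("w1")
for b in blobs(yellow(im)): print(b[0],b[1],b[2])
E
```

```text
1.825 [ 1.01e-01 -1.07e-01  1.59e+00 -1.00e-03  1.66e+00 -1.80e-02] [0.5596 0.1309 0.3405] [-2.085 -2.35   0.003]
536 [315.3  89.2] [298  81  36  19]
2159 [316.1 145.9] [296 102  42  81]
909 [413.6 411.1] [397 386  37  47]
55 [435.6 403.3] [431 396  10  17]
48 [438.9 418.6] [435 411   8  15]
```

View pics/w1.png

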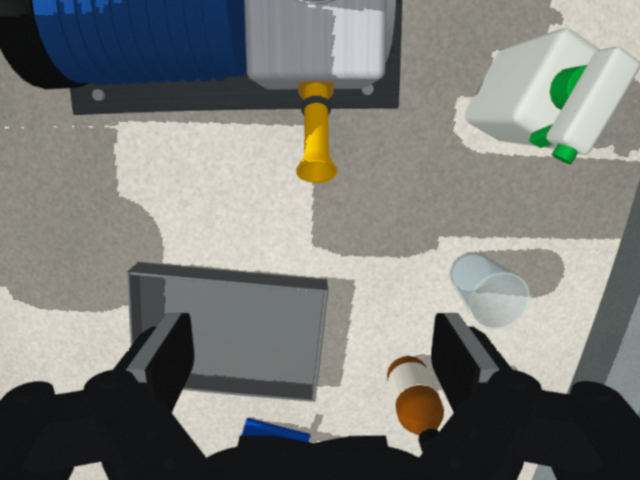

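```bash
python3 - <<'E'
from h import *
rel([.575,-.02,.30],frame(96.8,25))
E
```

```text
t 1.82 now [0.5596 0.1309 0.3405] rows-> [-15.17, -0.26, 4.07] [-0.1, 25.1, 0.0]
```

play_rows --motion '[[[-1,-5,0,1.3,0,8,0],[-1,-10,0,2.6,0,16,0],[-1,-15,0,4,0,25,0],[-1,-15,0,4,0,25,0],[-1,-15,0,4,0,25,0]]]'

```text
t: 2.45
tool_pos: [0.5773, -0.0171, 0.3009]
tool_rot: [-1.849, -2.085, -0.407]
contact_force: [0.6, -0.2, 1.0]
opening: 0.0857
```

```bash
python3 - <<'E'
from h import *
shot("wrist","w2")
from station import ctrl
o=ctrl.get_obs();print(o["t"],np.round(o["q"],3),np.round(o["tool_pos"],4),np.round(o["tool_rot"],3))
im=load("w2")
for b in blobs(yellow(im)): print(b[0],b[1],b[2])
a=load("w1")["color"][70:195,260:370,::-1];b=im["color"][:,:,::-1]
cv2.imwrite("pics/w1c.png",cv2.resize(a,None,fx=4.5,fy=4.5,interpolation=cv2.INTER_CUBIC))
E
```

```text
2.5 [-0.344 -0.013  1.606  0.392  1.741 -0.436] [ 0.5775 -0.0162  0.3015] [-1.847 -2.087 -0.408]
106 [635.4   5.3] [629   0  11  16]
251 [315.2  36.6] [300  31  32  19]
1613 [316.3  68. ] [297  38  40  56]
545 [434.8 420.4] [421 402  31  41]
```

View pics/w2.png

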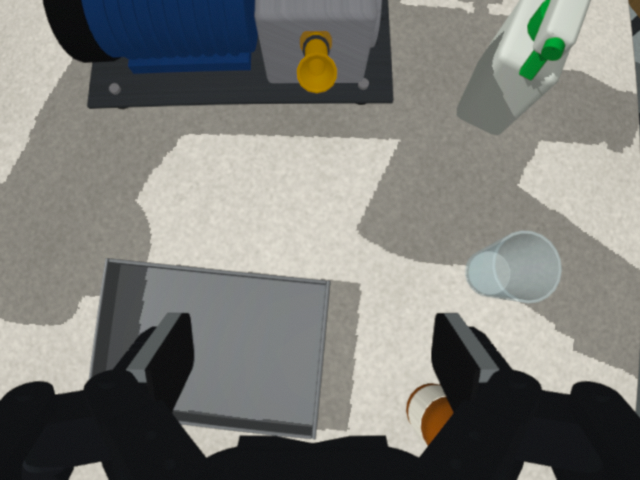

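View pics/w1c.png

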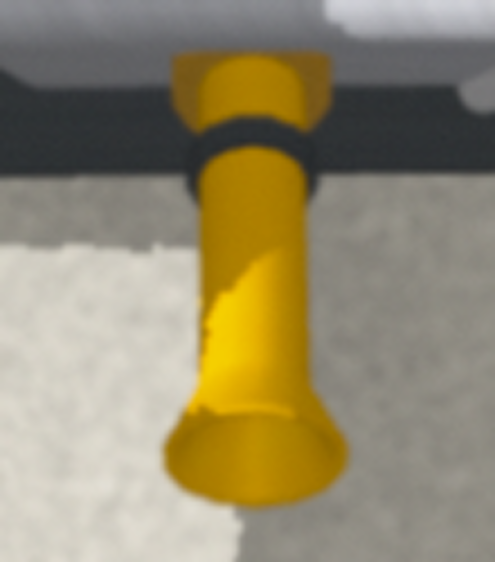

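```bash
python3 - <<'E'
from h import *
im=load("w2")
b=im["color"][25:105,275:360,::-1]
cv2.imwrite("pics/w2c.png",cv2.resize(b,None,fx=7,fy=7,interpolation=cv2.INTER_CUBIC))
E
```

```text
(no output)
```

View pics/w2c.png

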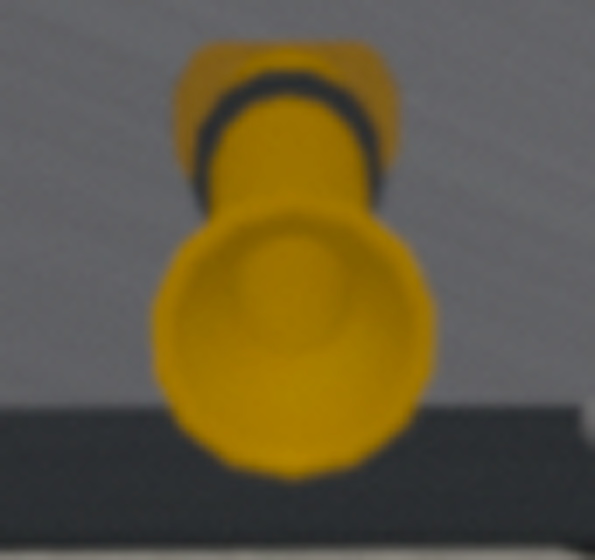

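```bash
python3 - <<'E'
from h import *
w1,w2,t,s=[load(n) for n in("w1","w2","top0","side0")]
O=[(w1,(316.6,170.7)),(w2,(316.9,73.1)),(t,(199.5,247.4)),(s,(261.2,174.8))]
print(tri(O[:2])); print(tri(O)); print(tri([O[0],O[1],O[3]]))
for im,uv in O: print(plane(im,[uv],.165), np.round(np.subtract(proj(im,tri(O)[0])[0],uv),1))
# bore end w2 point lies on axis: 
# base plate yaw
def fitedge(im,pts,z): 
    P=plane(im,pts,z); d=P[-1]-P[0]; return np.degrees(np.arctan2(d[1],d[0])),P.round(3).tolist()
print(fitedge(w2,[(89,106),(392,101)],.01),fitedge(w1,[(73,113.5),(398,106.5)],.01),fitedge(t,[(202,378),(190,220)],.01))
# axis by vertical planes: ray plane through mouth and collar ring on tube
m=tri(O)[0]
def pl(im,a,b):
    o,d=ray(im,[a,b]); n=np.cross(d[0],d[1]); return n/np.linalg.norm(n)
n1=pl(w1,(316.6,170.7),(260+253/4.5-.4,70+180/4.5-.4)); n2=pl(w2,(316.9,73.1),(275+287.5/7-.43,25+130/7)); n3=pl(s,(261.2,174.8),(230+103/5,150+177/5)); n4=pl(t,(199.5,247.4),(170+38/4.286,220+141/4.286))
for a,b in((n1,n3),(n2,n3),(n1,n2),(n4,n3)):
    d=np.cross(a,b);d/=np.linalg.norm(d);d*=np.sign(d[1]);print(d.round(3),"head",np.degrees(np.arctan2(d[1],d[0])),"pitch",np.degrees(np.arcsin(d[2])))
# heading assuming 40deg pitch from w1,w2
from scipy.optimize import brentq
for n in(n1,n2,n3,n4):
    f=lambda a:n@[np.cos(a)*.766,np.sin(a)*.766,-.643]
    g=np.radians(np.arange(60,140,1));v=[f(x) for x in g]
    for i in range(len(g)-1):
        if v[i]*v[i+1]<0: print("head40",np.degrees(brentq(f,g[i],g[i+1])))
E
```

```text
(array([0.55946865, 0.16470731, 0.16421321]), [np.float64(2.81436067351243e-05), np.float64(2.8143606735366052e-05)])
(array([0.55964113, 0.16550004, 0.16235253]), [np.float64(0.0010138280589124659), np.float64(0.0003998844528518636), np.float64(0.0014901575910293311), np.float64(0.0012649048480522457)])
(array([0.55980152, 0.16475211, 0.16261274]), [np.float64(0.0003557494362936419), np.float64(0.0008848699163195068), np.float64(0.0009238168160402509)])
[[0.55947785 0.16480638 0.165     ]] [ 0.3 -1.3]
[[0.55948804 0.16423963 0.165     ]] [0.3 0.4]
[[0.5588074  0.16624438 0.165     ]] [ 0.7 -0.3]
[[0.55941408 0.15960515 0.165     ]] [-0.5 -0.3]
(np.float64(7.170519258927762), [[0.281, 0.186, 0.01], [0.642, 0.231, 0.01]]) (np.float64(7.321549949242244), [[0.28, 0.18, 0.01], [0.644, 0.227, 0.01]]) (np.float64(6.840400131255417), [[0.283, 0.187, 0.01], [0.638, 0.23, 0.01]])
[-0.094  0.733 -0.674] head 97.31109350389909 pitch -42.364151766492746
[-0.093  0.733 -0.674] head 97.26708483951124 pitch -42.3451251952015
[-0.096  0.744 -0.661] head 97.32418517811327 pitch -41.37291697046819
[-0.093  0.733 -0.674] head 97.2528316317762 pitch -42.3389569277452
head40 97.3415372255635
head40 97.40136936340333
head40 92.30353995484765
head40 97.94074520667198
```

```bash
python3 - <<'E'
from h import *
t=load("top0");print("bottle",plane(t,[(340,176)],.14),"goggles",plane(t,[(468,193),(450,125),(507,140)],.03))
rel([.515,-.41,.20],frame(78.8,20))
E
```

```text
bottle [[ 0.71278662 -0.10925007  0.14      ]] goggles [[ 0.70680916 -0.4126644   0.03      ]
 [ 0.86931541 -0.37464188  0.03      ]
 [ 0.83492315 -0.50789553  0.03      ]]
t 2.5 now [ 0.5775 -0.0162  0.3015] rows-> [-39.04, -10.98, -6.94] [-7.0, -4.9, 16.8]
```

play_rows --motion '[[[-1,-5,-1.4,-0.9,-1,-0.6,2],[-1,-10,-2.8,-1.8,-2,-1.2,4],[-1,-15,-4.2,-2.7,-3,-1.8,6],[-1,-20,-5.6,-3.5,-4,-2.4,8.5],[-1,-25,-7,-4.4,-5,-3,11],[-1,-30,-8.4,-5.3,-6,-4,13],[-1,-35,-9.8,-6.2,-6.5,-4.5,15],[-1,-39,-11,-6.9,-7,-4.9,16.8],[-1,-39,-11,-6.9,-7,-4.9,16.8],[-1,-39,-11,-6.9,-7,-4.9,16.8]]]'

```text
t: 3.75
tool_pos: [0.5164, -0.4075, 0.201]
tool_rot: [-2.234, -1.842, -0.395]
contact_force: [0.3, 0.9, -0.3]
opening: 0.0855
```

```bash
python3 - <<'E'
from h import *
shot("wrist","w3")
from station import ctrl
o=ctrl.get_obs();print(o["t"],np.round(o["q"],3),np.round(o["tool_pos"],4),np.round(o["tool_rot"],3))
im=load("w3")
for b in blobs(yellow(im)): print(b[0],b[1],b[2],np.round(cv2.boxPoints(b[3]),1).tolist())
E
```

```text
3.8 [-0.894  0.269  1.451  0.266  1.647 -0.712] [ 0.5164 -0.4075  0.2011] [-2.234 -1.842 -0.395]
1530 [312.  269.4] [303 229  19  82] [[303.0, 229.0], [321.0, 229.0], [321.0, 310.0], [303.0, 310.0]]
```

View pics/w3.png

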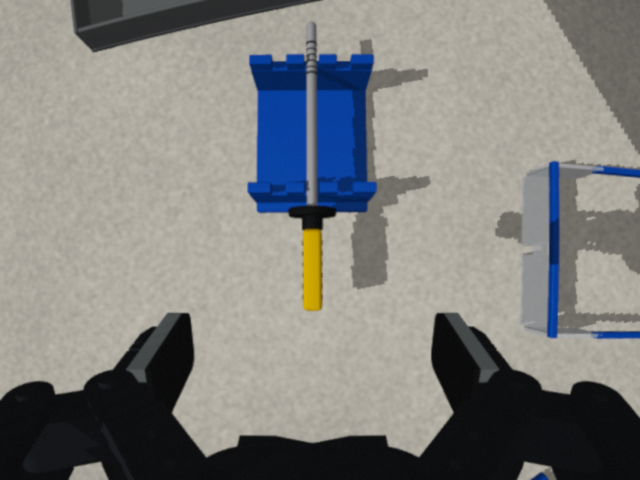

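```bash
python3 - <<'E'
from h import *
w,t,s=load("w3"),load("top0"),load("side0")
P=plane(w,[(312.3,229),(312.5,309),(310.8,25)],.06);print(P.round(4),np.linalg.norm(P[0]-P[1]))
C=plane(w,[(312.3,212),(310.8,24)],.05);d=C[1]-C[0];print(C.round(4),np.linalg.norm(d),"head",np.degrees(np.arctan2(d[1],d[0])))
x=tri([(w,(312.3,267)),(t,(463.6,273.4)),(s,(330.1,421.8))]);print(x)
x=tri([(w,(310.8,24)),(t,(377.4,256)),(s,(280+80/2.32,320+26/2.32))]);print(x)
E
```

```text
[[ 0.5263 -0.3621  0.06  ]
 [ 0.5154 -0.4191  0.06  ]
 [ 0.5553 -0.2068  0.06  ]] 0.05801439366152687
[[ 0.529  -0.3486  0.05  ]
 [ 0.5566 -0.2     0.05  ]] 0.1512070607568187 head 79.47580608893759
(array([ 0.52068029, -0.39051192,  0.04750525]), [np.float64(0.0012219430998090452), np.float64(0.0009320736997373528), np.float64(0.00044236084199767356)])
(array([ 0.55762795, -0.19978014,  0.04656317]), [np.float64(0.0017608411648622573), np.float64(0.0009916512844236004), np.float64(0.0022747944613743915)])
```

```bash
cat >> h.py <<'E'
def tcp_for(grasp,rot): return np.array(grasp)+rot.apply([0,0,.019])
E
python3 - <<'E'
from h import *
r=frame(79.3,20);g=[.5206,-.3918,.049]
p=tcp_for(g,r);rel(p-r.apply([0,0,.06]),r);rel(p,r)
E
```

```text
t 3.8 now [ 0.5164 -0.4075  0.2011] rows-> [-3.67, 0.1, 10.75] [0.2, 0.1, -0.3]
t 3.8 now [ 0.5164 -0.4075  0.2011] rows-> [-3.66, 0.08, 16.75] [0.2, 0.1, -0.3]
```

play_rows --motion '[[[-1,-3.7,0.1,3.5,0.2,0,-0.3],[-1,-3.7,0.1,7,0.2,0,-0.3],[-1,-3.7,0.1,10,0.2,0,-0.3],[-1,-3.7,0.1,13,0.2,0,-0.3],[-1,-3.7,0.1,15,0.2,0,-0.3],[-1,-3.7,0.1,16.7,0.2,0,-0.3],[-1,-3.7,0.1,16.7,0.2,0,-0.3],[-1,-3.7,0.1,16.7,0.2,0,-0.3]]]'

```text
t: 4.8
tool_pos: [0.5225, -0.3867, 0.0327]
tool_rot: [-2.229, -1.849, -0.392]
contact_force: [0.6, -0.9, -0.2]
opening: 0.0855
```

```bash
python3 - <<'E'
from h import *
shot("wrist","w4");shot("side","s4")
r=frame(79.3,20);g=[.5206,-.3918,.049]
rel(tcp_for(g,r),r)
a=cv2.imread("pics/w4.png");b=cv2.imread("pics/s4.png")[300:480,200:460]
o=np.zeros((600,800,3),np.uint8);o[:300,:400]=cv2.resize(a,(400,300));b=cv2.resize(b,None,fx=2.2,fy=2.2)[:300];o[:300,400:400+400]=b[:300,:400] if b.shape[1]>=400 else 0
o[300:600,0:572]=cv2.resize(cv2.imread("pics/s4.png")[300:480,200:460],(433,300)) if 0 else 0
cv2.imwrite("pics/m4.png",cv2.resize(cv2.imread("pics/s4.png")[300:480,200:460],(780,540)))
E
```

```text
t 4.9 now [ 0.5225 -0.3871  0.0329] rows-> [0.08, -0.1, 0.22] [0.1, 0.2, 0.1]
```

View pics/w4.png

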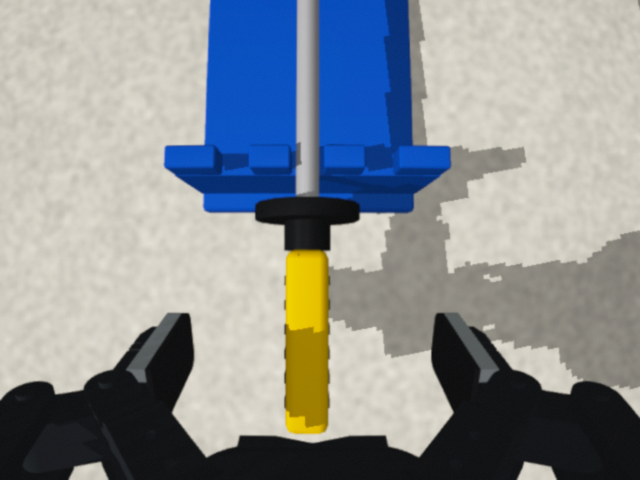

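View pics/m4.png

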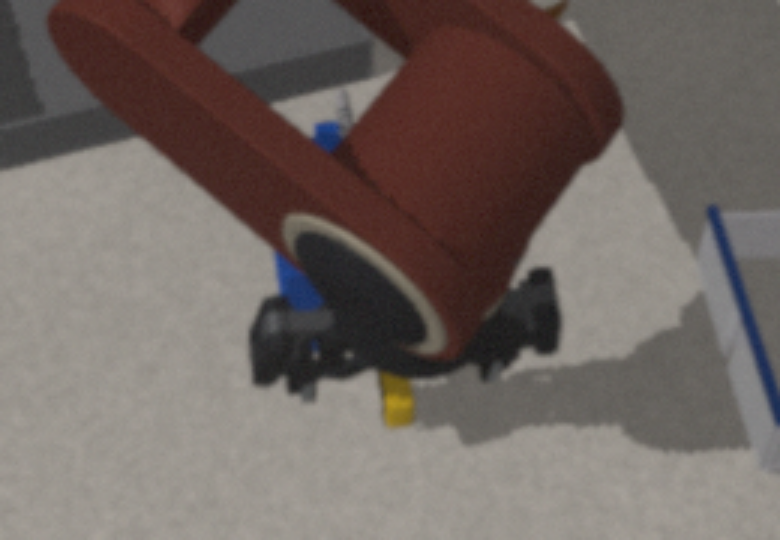

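play_rows --motion '[[[-1,0.1,-0.15,0.2,0,0,0],[-1,0.1,-0.15,0.2,0,0,0],[1,0.1,-0.15,0.2,0,0,0],[1,0.1,-0.15,0.2,0,0,0],[1,0.1,-0.15,0.2,0,0,0],[1,0.1,-0.15,0.2,0,0,0],[1,0.1,-0.15,0.2,0,0,0],[1,0.1,-0.15,0.2,0,0,0],[1,0.1,-0.15,0.2,0,0,0]]]' --newtons 60

```text
t: 6.02
tool_pos: [0.5213, -0.3852, 0.0314]
tool_rot: [-2.23, -1.849, -0.392]
contact_force: [-0.9, -0.0, 0.2]
opening: 0.0134
```

```bash
python3 - <<'E'
from h import *
shot("wrist","w5")
r=frame(79.3,20)
rel([.5218,-.3854,.15],r)
E
```

```text
t 6.08 now [ 0.5214 -0.3852  0.0314] rows-> [4.02, 0.08, -11.16] [0.1, 0.2, 0.1]
```

View pics/w5.png

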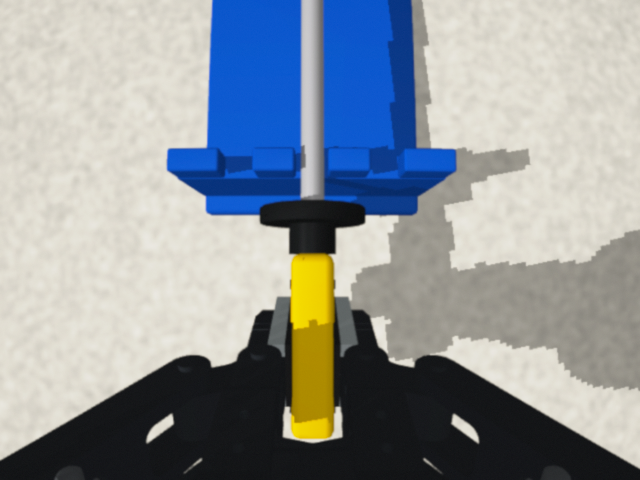

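play_rows --motion '[[[1,0.7,0,-2,0,0,0],[1,1.6,0,-4.5,0,0,0],[1,2.9,0,-8,0,0,0],[1,4,0,-11.2,0,0,0],[1,4,0,-11.2,0,0,0],[1,4,0,-11.2,0,0,0]]]'

```text
t: 6.82
tool_pos: [0.5206, -0.3853, 0.1499]
tool_rot: [-2.229, -1.849, -0.392]
contact_force: [0.9, -0.4, -2.1]
opening: 0.013
```

```bash
python3 - <<'E'
from h import *
shot("wrist","w6");shot("side","s6");shot("top","t6")
E
```

```text
(no output)
```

View pics/w6.png

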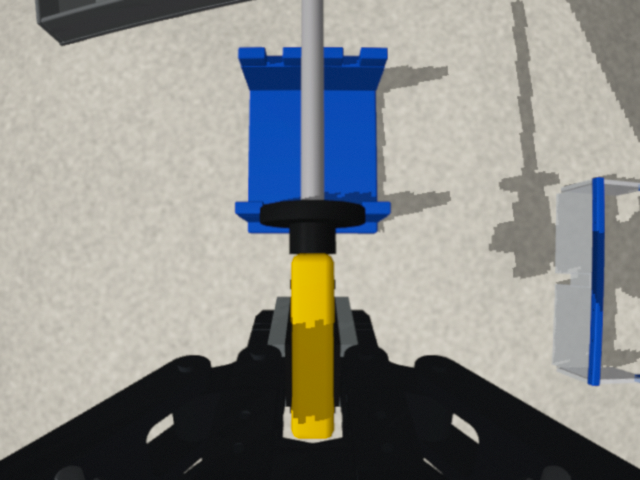

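View pics/s6.png

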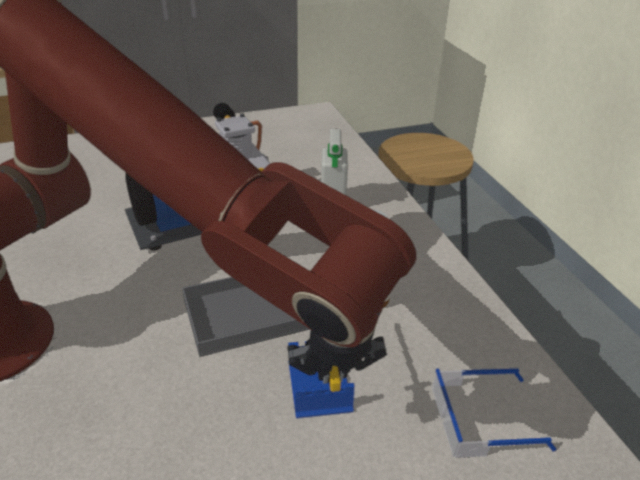

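```bash
cat >> h.py <<'E'
M=np.array([.5595,.1647,.1645]); HEAD=97.3
_R0=R.from_rotvec([-2.2295,-1.849,-.392]);_p0=np.array([.5214,-.3852,.0314])
_h=np.radians(79.3);_d=np.array([np.cos(_h),np.sin(_h),0])
SO=_R0.inv().apply(np.array([.5206,-.3918,.050])+.046*_d-_p0); SR=_R0.inv()*frame(79.3)
def tool_for(so,srot):
    """tool pose that puts the stick origin at so with stick rot (frame(head,0,pitch))"""
    r=srot*SR.inv(); return np.array(so)-r.apply(SO), r
def ins(s,head=HEAD,pitch=40,off=(0,0,0)):
    sr=frame(head,0,pitch); return tool_for(M+np.array(off)+s*sr.apply([1,0,0]),sr)
def stick_now():
    from station import ctrl
    o=ctrl.get_obs();r=R.from_rotvec(o["tool_rot"]);p=np.array(o["tool_pos"])
    so=p+r.apply(SO);d=(r*SR).apply([1,0,0]); T=frame(HEAD,0,40)
    print("stick o",so.round(4),"tip",(so+.15*d).round(4),"pitch",np.degrees(np.arcsin(-d[2])).round(2),"head",np.degrees(np.arctan2(d[1],d[0])).round(2),"in tube o(mm)",(T.inv().apply(so-M)*1e3).round(1),"tip",(T.inv().apply(so+.15*d-M)*1e3).round(1))
E
python3 - <<'E'
from h import *
print(SO,SR.as_euler('xyz',degrees=True)); stick_now()
for s in(-.18,0): 
    p,r=ins(s);print(p,r.as_matrix()[:,2]);rel(p,r)
im=load("w6");o=None
from station import ctrl
ob=ctrl.get_obs();r=R.from_rotvec(ob["tool_rot"]);p=np.array(ob["tool_pos"])
so=p+r.apply(SO);d=(r*SR).apply([1,0,0])
print(proj(im,[so+d*x for x in(-.076,-.046,0,.02,.05,.08)]).round(1))
E
```

```text
[ 0.04334202  0.00049203 -0.00413275] [ 1.16246873e-01 -1.98422102e+01  1.98064091e-02]
stick o [ 0.528  -0.3461  0.1669] tip [ 0.5558 -0.1987  0.1673] pitch -0.12 head 79.3 in tube o(mm) [-386.6  -96.2  321.3] tip [-277.6  -49.8  229.3]
[ 0.5819359  -0.01389694  0.29125746] [ 0.04568013 -0.34156975 -0.93874567]
t 6.97 now [ 0.5202 -0.3847  0.1482] rows-> [40.21, -0.81, -0.61] [-0.1, -39.8, -18.4]
[0.56441521 0.1228734  0.17555569] [ 0.04568013 -0.34156975 -0.93874567]
t 6.97 now [ 0.5202 -0.3847  0.1482] rows-> [48.58, -5.06, 14.75] [-0.1, -39.8, -18.4]
[[310.  429.2]
 [310.1 342.4]
 [310.2 208.7]
 [310.3 152.1]
 [310.4  70.5]
 [310.6  -5.6]]
```

play_rows --motion '[[[1,4,0,-1,0,0,0],[1,9,0,-1.5,0,-4,-2],[1,14,0,-2,0,-8,-4],[1,19,0,-2,0,-13,-6],[1,24,-0.2,-2,0,-18,-8],[1,29,-0.4,-2,0,-24,-11],[1,33,-0.6,-1.5,0,-30,-14],[1,37,-0.7,-1,0,-35,-16],[1,40.2,-0.8,-0.6,-0.1,-39.8,-18.4],[1,40.2,-0.8,-0.6,-0.1,-39.8,-18.4],[1,40.2,-0.8,-0.6,-0.1,-39.8,-18.4],[1,40.2,-0.8,-0.6,-0.1,-39.8,-18.4]]]'

```text
t: 8.48
tool_pos: [0.5817, -0.0151, 0.2904]
tool_rot: [1.89, 2.145, -0.336]
contact_force: [0.4, 0.0, -1.6]
opening: 0.0134
```

```bash
python3 - <<'E'
from h import *
shot("wrist","w7");shot("side","s7");shot("top","t7");stick_now();rel(*ins(-.18))
from station import ctrl
print(np.round(ctrl.get_obs()["q"],3))
E
```

```text
stick o [0.5771 0.0267 0.2799] tip [0.5627 0.1407 0.1835] pitch 40.01 head 97.18 in tube o(mm) [-1.807e+02 -1.000e-01  1.000e+00] tip [-30.7   0.1   1. ]
t 8.62 now [ 0.5819 -0.0151  0.291 ] rows-> [0.1, 0.02, -0.07] [-0.1, 0.0, -0.1]
[ 0.011 -0.087  1.681 -0.35   1.509 -0.1  ]
```

View pics/w7.png

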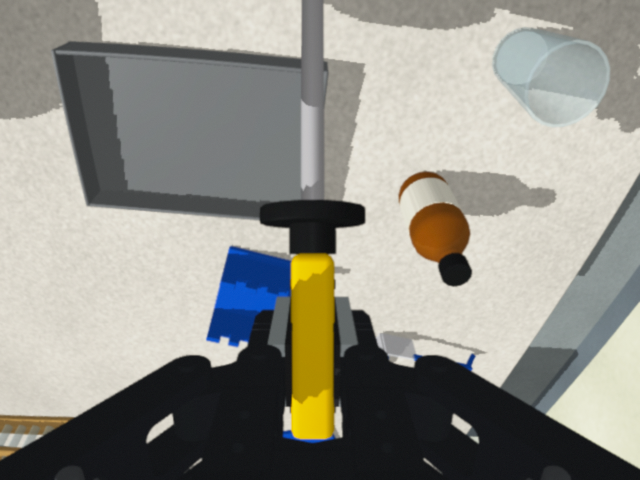

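View pics/s7.png

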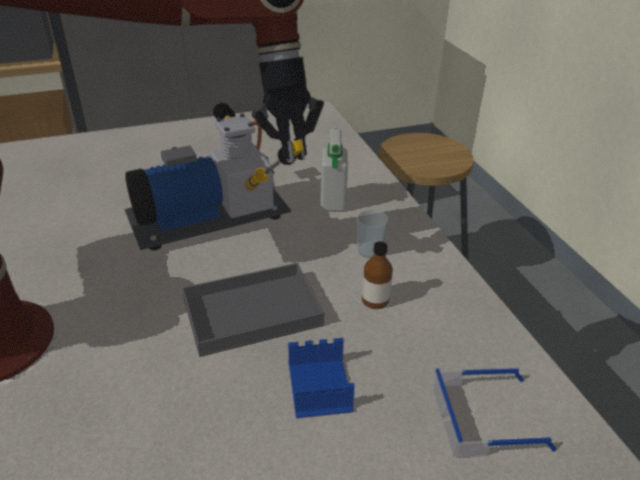

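View pics/t7.png

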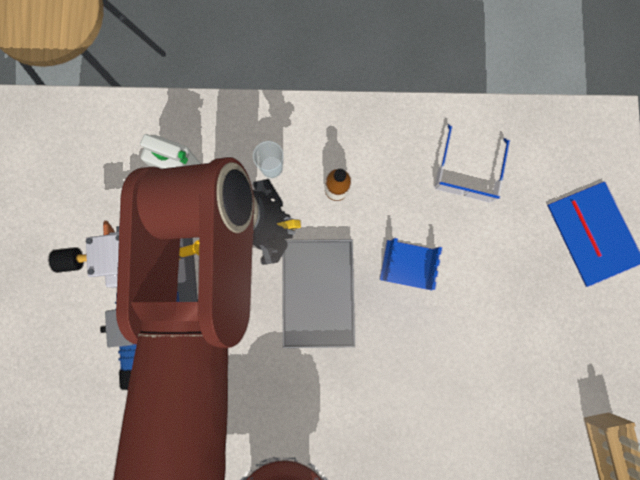

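```bash
python3 - <<'E'
from h import *
im=load("s7");c=im["color"][140:200,235:315,::-1]
cv2.imwrite("pics/s7c.png",cv2.resize(c,None,fx=9,fy=9,interpolation=cv2.INTER_CUBIC))
k=lambda P:((proj(im,P)-[235,140]+.5)*9).round(0).tolist()
print("model tip,origin,mouth in crop px:",k([[.5627,.1407,.1835],[.5771,.0267,.2799],M.tolist()]))
E
```

```text
model tip,origin,mouth in crop px: [[271.0, 286.0], [462.0, 131.0], [235.0, 309.0]]
```

View pics/s7c.png

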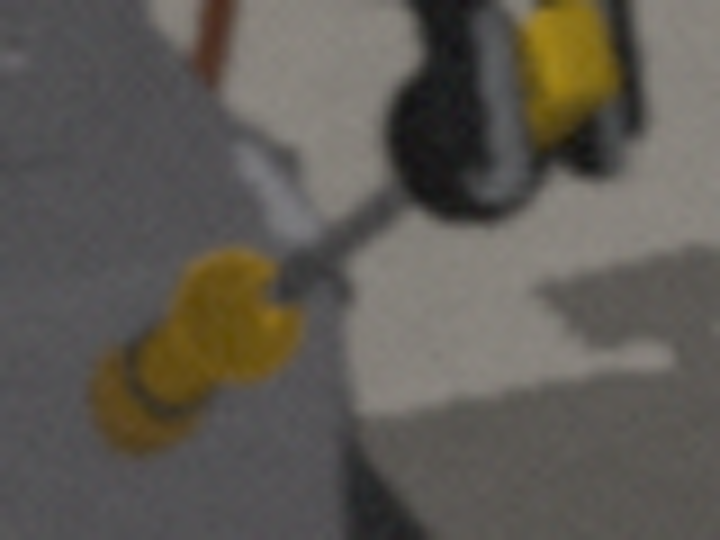

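```bash
python3 - <<'E'
from h import *
for s in(-.15,-.125,-.1,-.05,0):rel(*ins(s))
print(SR.apply([1,0,0]))
E
```

```text
t 8.62 now [ 0.5819 -0.0151  0.291 ] rows-> [2.92, 0.02, 0.95] [-0.1, 0.0, -0.1]
t 8.62 now [ 0.5819 -0.0151  0.291 ] rows-> [5.27, 0.02, 1.8] [-0.1, 0.0, -0.1]
t 8.62 now [ 0.5819 -0.0151  0.291 ] rows-> [7.63, 0.01, 2.65] [-0.1, 0.0, -0.1]
t 8.62 now [ 0.5819 -0.0151  0.291 ] rows-> [12.33, 0.01, 4.34] [-0.1, 0.0, -0.1]
t 8.62 now [ 0.5819 -0.0151  0.291 ] rows-> [17.03, -0.0, 6.04] [-0.1, 0.0, -0.1]
[9.40630907e-01 3.25163939e-04 3.39430982e-01]
```

play_rows --motion '[[[1,1,0,0.35,0,0,0],[1,2,0,0.68,0,0,0],[1,2.9,0,1,0,0,0],[1,3.7,0,1.28,0,0,0],[1,4.5,0,1.57,0,0,0],[1,5.3,0,1.85,0,0,0],[1,5.3,0,1.85,0,0,0],[1,5.3,0,1.85,0,0,0]]]'

```text
t: 9.62
tool_pos: [0.5766, 0.0279, 0.2555]
tool_rot: [1.889, 2.144, -0.335]
contact_force: [0.1, -0.1, -0.7]
opening: 0.0132
```

```bash
python3 - <<'E'
from h import *
shot("side","s8");stick_now();rel(*ins(-.08))
im=load("s8");c=im["color"][140:200,235:315,::-1]
cv2.imwrite("pics/s8c.png",cv2.resize(c,None,fx=9,fy=9,interpolation=cv2.INTER_CUBIC))
E
```

```text
stick o [0.5718 0.0697 0.2446] tip [0.5575 0.1836 0.1481] pitch 40.02 head 97.14 in tube o(mm) [-1.249e+02  1.000e-01  2.000e-01] tip [25.1  0.5  0.3]
t 9.68 now [0.5766 0.0278 0.2557] rows-> [4.23, -0.01, 1.5] [-0.1, 0.0, -0.2]
```

View pics/s8c.png

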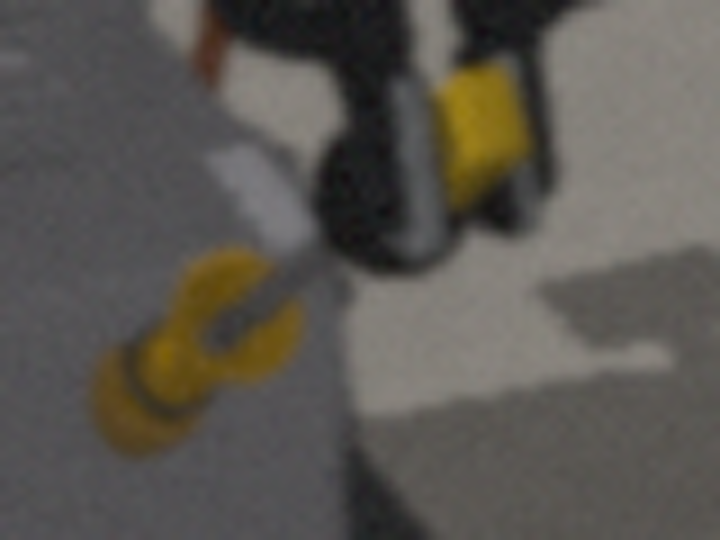

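play_rows --motion '[[[1,0.9,0,0.32,0,0,0],[1,1.8,0,0.64,0,0,0],[1,2.6,0,0.92,0,0,0],[1,3.4,0,1.2,0,0,0],[1,4.2,0,1.5,0,0,-0.2],[1,4.2,0,1.5,0,0,-0.2]]]'

```text
t: 10.42
tool_pos: [0.5719, 0.0623, 0.2263]
tool_rot: [1.885, 2.149, -0.337]
contact_force: [-0.4, -0.3, -1.5]
opening: 0.0132
```

```bash
python3 - <<'E'
from h import *
stick_now();rel(*ins(-.03))
E
```

```text
stick o [0.567  0.1041 0.2152] tip [0.552  0.218  0.1188] pitch 40.02 head 97.5 in tube o(mm) [-79.4  -0.3   0.4] tip [70.6 -0.7  0.5]
t 10.43 now [0.5719 0.0623 0.2263] rows-> [4.66, 0.04, 1.64] [-0.1, 0.0, 0.1]
```

play_rows --motion '[[[1,0.8,0,0.28,0,0,0],[1,1.6,0,0.57,0,0,0],[1,2.4,0,0.85,0,0,0.1],[1,3.2,0.03,1.13,0,0,0.1],[1,4,0.04,1.4,0,0,0.1],[1,4.6,0.04,1.64,0,0,0.1],[1,4.6,0.04,1.64,0,0,0.1]]]'

```text
t: 11.3
tool_pos: [0.5672, 0.0998, 0.1944]
tool_rot: [1.887, 2.148, -0.338]
contact_force: [-0.9, -0.1, -1.5]
opening: 0.0128
```

```bash
python3 - <<'E'
from h import *
shot("side","s9");stick_now();rel(*ins(-.01));rel(*ins(0))
im=load("s9");c=im["color"][80:215,190:370,::-1]
cv2.imwrite("pics/s9c.png",cv2.resize(c,None,fx=4.4,fy=4.4,interpolation=cv2.INTER_CUBIC))
E
```

```text
stick o [0.5625 0.1414 0.1838] tip [0.5477 0.2553 0.0873] pitch 40.03 head 97.4 in tube o(mm) [-30.4  -0.    0.3] tip [119.6  -0.2   0.4]
t 11.35 now [0.5674 0.0996 0.1948] rows-> [1.93, 0.0, 0.66] [-0.1, 0.0, 0.0]
t 11.35 now [0.5674 0.0996 0.1948] rows-> [2.87, 0.01, 1.0] [-0.1, 0.0, 0.0]
```

View pics/s9c.png

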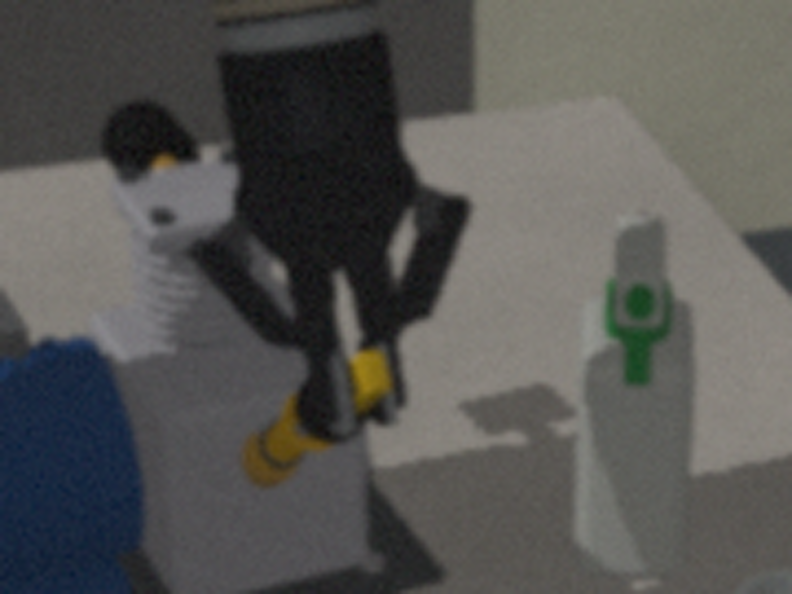

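play_rows --motion '[[[1,0.6,0,0.2,0,0,0],[1,1.2,0,0.4,0,0,0],[1,1.7,0,0.58,0,0,0],[1,2.1,0,0.72,0,0,0],[1,2.4,0,0.83,0,0,0],[1,2.4,0,0.83,0,0,0]]]'

```text
t: 12.1
tool_pos: [0.5647, 0.1192, 0.1786]
tool_rot: [1.886, 2.148, -0.338]
contact_force: [-0.1, 0.3, -1.3]
opening: 0.0129
```

```bash
python3 - <<'E'
from h import *
stick_now();rel(*ins(0));rel(*ins(0.003))
from station import ctrl
print(np.round(ctrl.get_obs()["contact_force"],1))
E
```

```text
stick o [0.5598 0.161  0.1675] tip [0.5449 0.2749 0.071 ] pitch 40.04 head 97.44 in tube o(mm) [-4.7 -0.2  0.1] tip [145.3  -0.5   0.2]
t 12.1 now [0.5647 0.1192 0.1786] rows-> [0.45, 0.02, 0.16] [-0.2, 0.0, 0.1]
t 12.1 now [0.5647 0.1192 0.1786] rows-> [0.73, 0.02, 0.26] [-0.2, 0.0, 0.1]
[-0.1  0.3 -1.3]
```

play_rows --motion '[[[1,0.1,0,0.035,0,0,0],[1,0.2,0,0.07,0,0,0],[1,0.3,0,0.105,0,0,0],[1,0.3,0,0.105,0,0,0]]]'

```text
t: 12.6
tool_pos: [0.5645, 0.1215, 0.1767]
tool_rot: [1.886, 2.147, -0.338]
contact_force: [-0.2, -1.1, -0.1]
opening: 0.0129
```

```bash
python3 - <<'E'
from h import *
stick_now()
from station import ctrl
print(np.round(ctrl.get_obs()["contact_force"],1))
E
```

```text
stick o [0.5596 0.1633 0.1656] tip [0.5447 0.2771 0.0691] pitch 40.07 head 97.43 in tube o(mm) [-1.8 -0.1  0. ] tip [148.2  -0.4   0.2]
[-0.2 -1.1 -0.1]
```

play_rows --motion '[[[1,0.07,0,0.025,0,0,0],[1,0.14,0,0.05,0,0,0],[1,0.14,0,0.05,0,0,0]]]'

```text
t: 12.98
tool_pos: [0.5645, 0.1215, 0.1768]
tool_rot: [1.886, 2.145, -0.34]
contact_force: [-1.8, -5.5, 3.5]
opening: 0.0133
```

```bash
python3 - <<'E'
from h import *
stick_now();shot("wrist","w10")
from station import ctrl
print(np.round(ctrl.get_obs()["contact_force"],1))
E
```

```text
stick o [0.5596 0.1633 0.1655] tip [0.5449 0.2769 0.0687] pitch 40.21 head 97.39 in tube o(mm) [-1.7 -0.1  0.1] tip [148.3  -0.2   0.6]
[-0.9 -5.9  3.8]
```

View pics/w10.png

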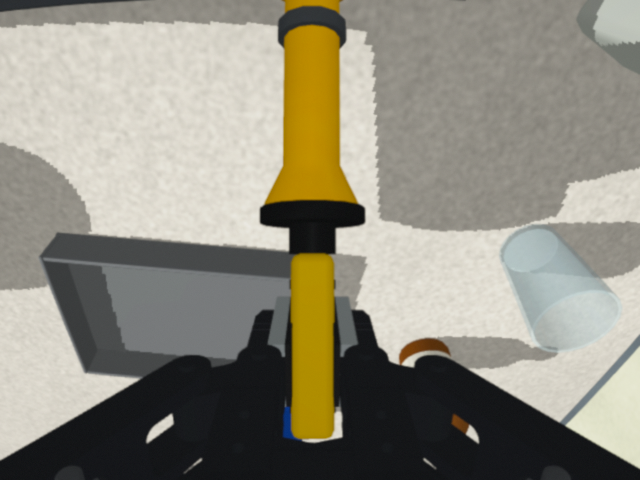

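play_rows --motion '[[[1,0.15,0,0.055,0,0,0],[1,0.2,0,0.07,0,0,0],[1,0.2,0,0.07,0,0,0],[1,0.2,0,0.07,0,0,0]]]'

```text
t: 13.52
tool_pos: [0.5645, 0.1216, 0.1769]
tool_rot: [1.885, 2.142, -0.344]
contact_force: [-2.6, -6.5, 4.8]
opening: 0.013
```

```bash
python3 - <<'E'
from h import *
stick_now();shot("side","s11")
im=load("s11");c=im["color"][140:200,225:305,::-1]
cv2.imwrite("pics/s11c.png",cv2.resize(c,None,fx=9,fy=9,interpolation=cv2.INTER_CUBIC))
E
```

```text
stick o [0.5597 0.1633 0.1655] tip [0.5451 0.2766 0.0683] pitch 40.42 head 97.34 in tube o(mm) [-1.7 -0.   0.1] tip [ 1.483e+02 -1.000e-01  1.200e+00]
```

View pics/s11c.png

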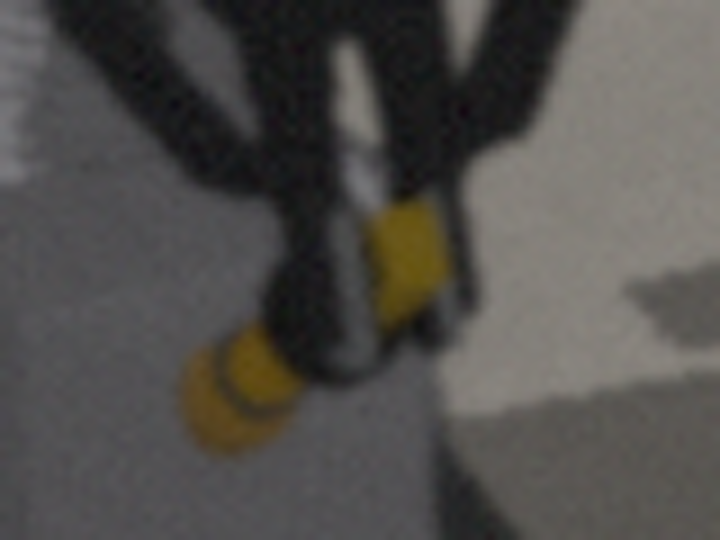

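```bash
python3 - <<'E'
from h import *
for s in(-.02,-.1,-.19):rel(*ins(s))
E
```

```text
t 13.57 now [0.5645 0.1216 0.1769] rows-> [-1.72, 0.0, -0.58] [-0.2, 0.4, -0.0]
t 13.57 now [0.5645 0.1216 0.1769] rows-> [-9.26, -0.0, -3.24] [-0.2, 0.4, -0.0]
t 13.57 now [0.5645 0.1216 0.1769] rows-> [-17.75, -0.01, -6.24] [-0.2, 0.4, -0.0]
```

play_rows --motion '[[[1,-0.8,0,-0.27,0,0.4,0],[1,-1.7,0,-0.58,0,0.4,0],[1,-2.7,0,-0.93,0,0.4,0],[1,-3.8,0,-1.32,0,0.4,0],[1,-5,0,-1.74,0,0.4,0],[1,-6.2,0,-2.16,0,0.4,0],[1,-7.4,0,-2.58,0,0.4,0],[1,-8.6,0,-3,0,0.4,0],[1,-9.8,0,-3.43,0,0.4,0],[1,-11,0,-3.86,0,0.4,0],[1,-12.2,0,-4.28,0,0.4,0],[1,-13.4,0,-4.7,0,0.4,0],[1,-14.6,0,-5.13,0,0.4,0],[1,-16.2,0,-5.7,0,0.4,0],[1,-17.8,0,-6.24,0,0.4,0],[1,-17.8,0,-6.24,0,0.4,0],[1,-17.8,0,-6.24,0,0.4,0]]]'

```text
t: 15.7
tool_pos: [0.5829, -0.0219, 0.2976]
tool_rot: [1.889, 2.147, -0.338]
contact_force: [0.8, -0.4, -1.6]
opening: 0.0129
```

```bash
python3 - <<'E'
from h import *
stick_now();shot("side","s12");shot("wrist","w12")
sr=frame(90,0,0);rel(*tool_for([.47,-.20,.13],sr));rel(*tool_for([.52,-.18,.22],frame(94,0,15)))
im=load("s12");c=im["color"][80:260,180:420,::-1]
cv2.imwrite("pics/s12c.png",cv2.resize(c,None,fx=3.3,fy=3.3,interpolation=cv2.INTER_CUBIC))
E
```

```text
stick o [0.5781 0.0199 0.2865] tip [0.5634 0.1339 0.1901] pitch 40.0 head 97.35 in tube o(mm) [-190.2    0.     0.4] tip [-40.2  -0.1   0.3]
t 15.8 now [ 0.5828 -0.0216  0.2971] rows-> [-12.51, -13.95, 24.41] [-0.3, 39.9, 7.4]
t 15.8 now [ 0.5828 -0.0216  0.2971] rows-> [-15.08, -8.51, 14.6] [0.2, 25.0, 3.3]
```

View pics/s12c.png

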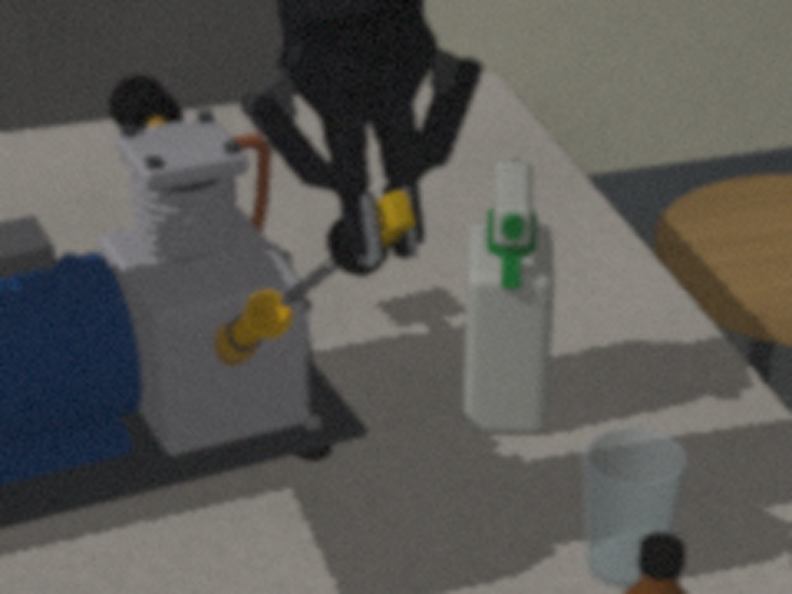

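View pics/w12.png

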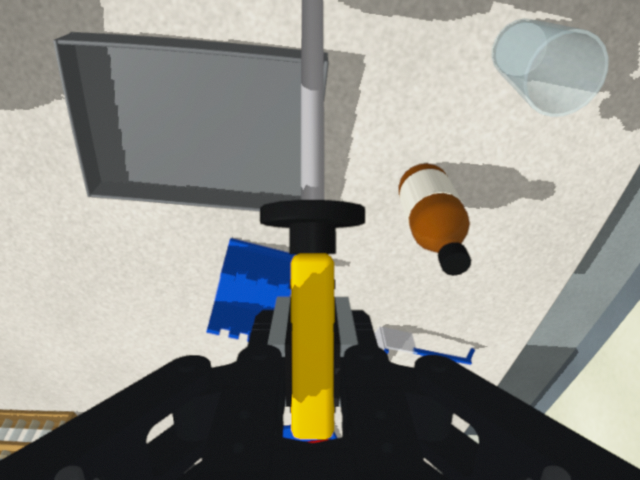

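play_rows --motion '[[[1,-3,-1.5,2,0,4,0.5],[1,-6,-3,4.5,0,8,1],[1,-9,-5,7.5,0,13,1.7],[1,-12,-6.7,11,0,19,2.5],[1,-15,-8.5,14.6,0,25,3.3],[1,-14.5,-10,17,0,29,4.5],[1,-13.8,-11.5,19.5,0,33,5.5],[1,-13,-13,22.5,-0.2,37,6.5],[1,-12.5,-14,24.4,-0.3,39.9,7.4],[1,-12.5,-14,24.4,-0.3,39.9,7.4],[1,-12.5,-14,24.4,-0.3,39.9,7.4],[1,-12.5,-14,24.4,-0.3,39.9,7.4]]]'

```text
t: 17.3
tool_pos: [0.4704, -0.2395, 0.1133]
tool_rot: [-2.034, -2.04, -0.358]
contact_force: [-1.3, 0.6, -0.8]
opening: 0.0131
```

```bash
python3 - <<'E'
from h import *
stick_now();shot("side","s13");shot("wrist","w13");shot("top","t13")
rel(*tool_for([.47,-.20,.13],frame(90,0,0)))
E
```

```text
stick o [ 0.4707 -0.2001  0.1318] tip [ 0.4704 -0.0501  0.1313] pitch 0.18 head 90.12 in tube o(mm) [-247.5 -134.4  250.4] tip [-133.2 -115.7  155.1]
t 17.45 now [ 0.4698 -0.2393  0.1126] rows-> [-0.05, -0.03, 0.11] [0.1, 0.1, 0.1]
```

View pics/s13.png

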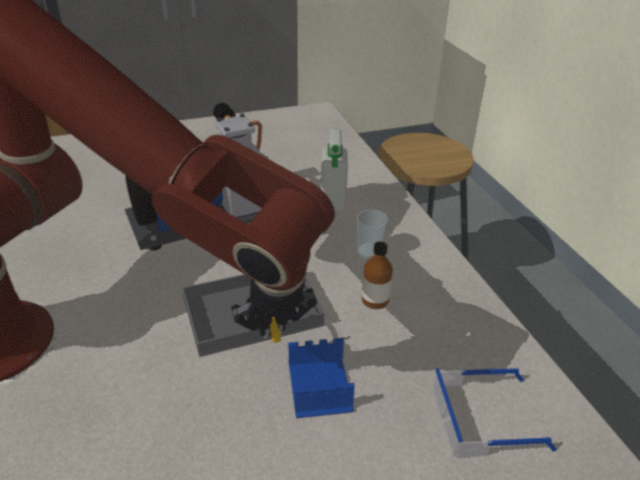

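View pics/t13.png

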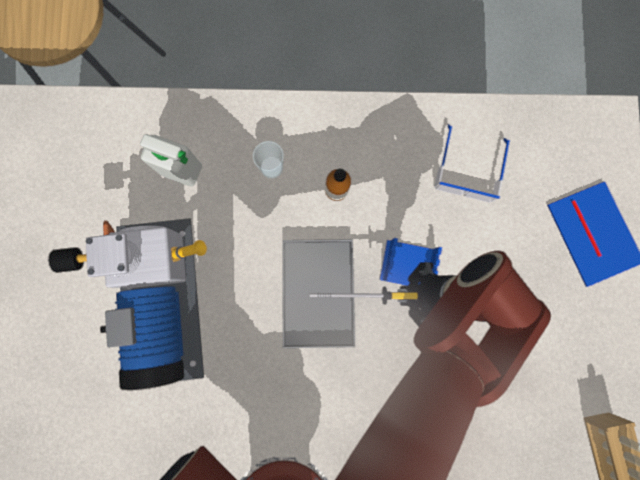

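View pics/w13.png

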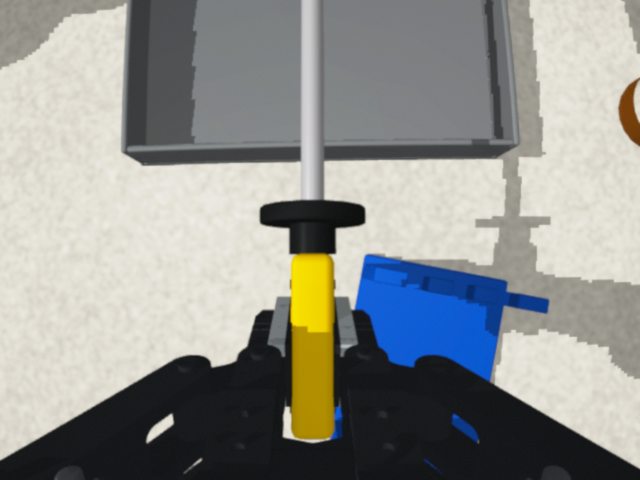

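play_rows --motion '[[[1,0,0,0,0,0,0],[1,0,0,0,0,0,0],[1,0,0,0,0,0,0],[1,0,0,0,0,0,0]]]'

```text
t: 17.95
tool_pos: [0.4698, -0.2393, 0.1125]
tool_rot: [-2.033, -2.039, -0.358]
contact_force: [0.5, 0.4, -1.4]
opening: 0.0129
```

```bash
python3 - <<'E'
from h import *
t=load("t13");print("tip/collar seen at z=.13",plane(t,[(309.5,295),(386,295.5)],.13).round(3).tolist())
print("tray rim",plane(t,[(284,240),(351,240),(353.5,345.5),(284,346)],.035).round(3).tolist())
stick_now()
from station import ctrl
o=ctrl.get_obs();print(o["t"],np.abs(o["dq"]).max(),np.round(o["contact_force"],1),o["opening"])
ctrl.finish_job()
E
```

```text
tip/collar seen at z=.13 [[0.469, -0.05, 0.13], [0.47, -0.204, 0.13]]
tray rim [[0.591, 0.01, 0.035], [0.593, -0.142, 0.035], [0.359, -0.148, 0.035], [0.357, 0.005, 0.035]]
stick o [ 0.4701 -0.1999  0.131 ] tip [ 0.4699 -0.0499  0.1307] pitch 0.12 head 90.1 in tube o(mm) [-246.8 -135.   250.8] tip [-132.6 -116.2  155.4]
17.95 0.0018543953468442805 [ 0.5  0.4 -1.4] 0.012943419820925102
the job is handed in; nothing more can be done
```

I handed the job in at about 18 s. The dipstick was picked off the rest, slid down the tube until its collar stopped on the mouth, and drawn fully out. It is now held level and still over the drip tray. `finish_job` gave no verdict, so these results come from my own checks.

- **Seating:** the stick went in with almost no contact force. It stopped dead at a push of about 8–10 N, well under the 50 N limit, and I held it there for over 0.5 s. The wrist and side pictures showed the collar on the flare.
- **Disagreement:** my calibrated estimate put the collar 1.7 mm short of the mouth at that point. That is within the roughly 2 mm calibration error, and pushing further did not move it.
- **Drawn out:** the tip was computed about 40 mm outside the mouth, and the side picture agreed.
- **Final pose:**
  - The tip is at about (0.470, -0.050, 0.131) m, roughly 95 mm above the tray rim, with a pitch of about 0.1°. The top camera, cast onto the 0.13 m plane, puts it within about 1 mm.
  - The tip and upper mark are well inside the tray outline.
  - The grip opening is 13 mm on the 14 mm handle, and the stick had not shifted in the fingers in any wrist picture I viewed.
- **Bystanders:** the beaker, bottles, glasses, tray and rest look unmoved in the final pictures.

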